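# Wedge the drilling-practice egg tight in its bench channel

### The job

The beige holder with the practice egg sits loose in the aluminium clamp channel. Stand green spacers upright in the gap between the holder and the grey near stop, as many as it takes, then push the blue wedge tip-down into the gap that is left until you feel it bite, so that near stop, spacers, wedge, holder and far stop are all squeezed firmly together in one row. Finish while still gripping the wedge and pressing it down; do not tip the holder over and leave the bur rest, bowl and jar where they are.

Things in the scene. Friction and masses are not known exactly. Their poses are not given: they have to be found in the camera images.
- channel: Aluminium channel fixed to the bench, long along its y axis: 68 x 180 mm, floor top at z = 6 mm, two low side rails along y (inner faces at x = +-24 mm, tops at z = 18 mm), polished and slippery. Origin: centre of underside.
- near_stop: Grey block fixed in the channel at its -y end, 46 x 15 x 50 mm (x, y, z), square to the channel. Origin: centre of its underside, on the channel floor; its working face is at y = +7.5 mm. Its place along the channel differs from time to time, so the gap does too: with the holder home, the gap is 36 to 64 mm.
- far_stop: Grey block fixed in the channel at its +y end, 46 x 15 x 50 mm, origin at the centre of its underside on the channel floor; its working face, which the holder is to be pressed against, is at y = -7.5 mm (72.5 mm from the channel's origin).
- holder: Beige block 42 (x) x 70 (y) x 50 mm high with a white egg fixed on its middle (top of egg at z = 100 mm, 43 mm across); loose in the channel, with 1 to 4 mm of play to the far stop. Origin: centre of underside. About 250 g.
- spacer1: Lime-green plastic spacer, standing upright and loose on the bench. Body 40 (x) x 18 (y, its thickness) x 50 mm high; centred on top a grip tab 16 (x) x 10 (y) mm, from z = 50 to 84 mm. Origin: centre of underside; z up. 50 g. All three are alike; not all may be needed.
- spacer2: Lime-green plastic spacer, standing upright and loose on the bench. Body 40 (x) x 18 (y, its thickness) x 50 mm high; centred on top a grip tab 16 (x) x 10 (y) mm, from z = 50 to 84 mm. Origin: centre of underside; z up. 50 g. All three are alike; not all may be needed.
- spacer3: Lime-green plastic spacer, standing upright and loose on the bench. Body 40 (x) x 18 (y, its thickness) x 50 mm high; centred on top a grip tab 16 (x) x 10 (y) mm, from z = 50 to 84 mm. Origin: centre of underside; z up. 50 g. All three are alike; not all may be needed.
- wedge: Blue 50 g wedge, tip down in its stand: two cheeks (|x| 13 to 20 mm), slot between clears spacer tabs. Thickness (y) grows evenly both sides from 6 mm at z = 0 to 32 at z = 50; shoulder z = 52; grip tab 20 (x) x 12 (y) mm up to z = 86. Origin: mid tip, z up. Bites on neighbours' top edges, 50 mm above channel floor, in a remaining gap of 10 to 29 mm. Slippery: keep 10 to 20 N on it.
- stand: White stand fixed to the bench, base 50 x 60 mm, two upright cheeks 36 mm high between which the wedge hangs. Origin: centre of underside.
- bur_rest: Lime-green notched bar 18 x 110 x 19 mm lying on the bench; origin at the centre of its underside, long along y. A bystander: leave it where it is.
- mixing_bowl: Blue bowl, 90 mm across, 50 mm high; origin at the centre of its underside. A bystander: leave it where it is.
- jar: White jar with blue cap, 56 mm across, 70 mm high; origin at the centre of its underside. A bystander: leave it where it is.
Things that resemble listed ones, but are neither listed nor needed, are in the scene too. There is more than one size of the holder; the job needs the smallest.

How it is judged (in metres and radians):
At the end, for the whole second after the job is handed in: Fingers grip the upright wedge (0.2 rad, 12 mm of mid-line), tip 2 mm or more above the channel floor and 3 mm or more below its neighbours' tops; a spacer stands upright in the gap; holder presses far stop and a spacer or the wedge presses near stop, each over 2 N; holder upright, all at rest (contact force between holder and far_stop above 2 N and (contact force between near_stop and spacer1 above 2 N or contact force between near_stop and spacer2 above 2 N or contact force between near_stop and spacer3 above 2 N or contact force between near_stop and wedge above 2 N) and contact force between wedge and the fingers above 1 N and contact force between wedge and channel below 0.5 N and z of wedge in the frame of channel between 0.008 and 0.053 m and x of wedge in the frame of channel between -0.012 and 0.012 m and angle between wedge's own z axis and vertical below 0.2 rad and angle between the y axis of wedge and the y axis of channel, either way round below 0.2 rad and angle between holder's own z axis and vertical below 0.1 rad and y of holder in the frame of channel above 0.034 m and z of holder in the frame of channel below 0.01 m and ((z of spacer1 in the frame of channel between 0.003 and 0.012 m and angle between spacer1's own z axis and vertical below 0.15 rad and x of spacer1 in the frame of channel between -0.012 and 0.012 m and y of spacer1 in the frame of channel between -0.065 and 0.01 m) or (z of spacer2 in the frame of channel between 0.003 and 0.012 m and angle between spacer2's own z axis and vertical below 0.15 rad and x of spacer2 in the frame of channel between -0.012 and 0.012 m and y of spacer2 in the frame of channel between -0.065 and 0.01 m) or (z of spacer3 in the frame of channel between 0.003 and 0.012 m and angle between spacer3's own z axis and vertical below 0.15 rad and x of spacer3 in the frame of channel between -0.012 and 0.012 m and y of spacer3 in the frame of channel between -0.065 and 0.01 m)) and linear speed of each of holder, wedge below 0.02 m/s); the arm keeps its last pose, push and grip.
It fails at once if the egg holder is tipped over (angle between holder's own z axis and vertical above 0.35 rad).
It fails at once if the bur rest is moved (distance of bur_rest from where it was at the start of the episode above 0.03 m).
It fails at once if the bowl is moved (distance of mixing_bowl from where it was at the start of the episode above 0.03 m).
It fails at once if the jar is moved (distance of jar from where it was at the start of the episode above 0.03 m).
It also fails if it takes over 64 s, if anything falls off the work surface, if the arm or the gripper's body presses on something with over 40 N, if the wrist force passes 120 N, or if a joint passes its speed limit or range.

### The arm

A 6-joint arm with a two-finger parallel gripper is mounted at the origin on the work surface. World frame = base frame: x ahead of the robot, y to its left, z up, the work surface at z = 0. Lengths are in m, angles in degrees, forces in N, time in s.
With the tool pointing down it reaches from about 0.375 to 0.975 m from the base axis. Payload 3.8 kg.
Tool frame: the origin (TCP) lies on the centre line of the jaws, within the pads' length; the fingertips stand 22 mm ahead of it and the grasp point (between the pads) lies 3 mm ahead of it; z points along the fingers, y is the line along which they close (so a half turn about z gives the same grasp; the last joint's range is limited). The gripper opens to 85 mm and grips with 20 to 120 N. Pads are 22 mm wide; open, the fingers measure 114 mm over their backs; the gripper's body (76 mm by 85 mm) begins 54 mm behind the grasp point. The pads swing forward as they close: fully open they stand 13 mm farther back than shut.
Start: joints at [-66.4, 15.12, 91.902, -0, 72.978, -2.114], TCP at [0.293, -0.608, 0.253] pointing down, gripper open.
Joint ranges: [-150.88, 150.88], [-54.13, 125.18], [17.81, 147.31], [-75.09, 255.09], [0, 152.58], [-146.25, 146.25]. Speed limits (degrees/s): [147.25, 147.25, 180, 180, 180, 180].

### API

Orientations are given as a 3x3 rotation matrix whose columns are the frame's x, y, z axes.
In Python, from bench import env, optics, order, nets gives the robot as it stands.
- The arm moves only by the tool servo_tool, never from a script. Its argument "steps" is one flat list of numbers, 7 for each row, row after row: the finger opening in cm, from 0 to 8.54, then the shift along the world's x, y, z in cm, then the turn, a rotation vector about the world's x, y, z in rad. In form: [hand, dx, dy, dz, rx, ry, rz, hand, dx, dy, dz, rx, ry, rz, ...]. A call has 1 to 12 rows; each row shifts and turns the commanded pose from where the row before left it; what a row does not reach is not made up. A row lasts 1/10 s, in which the tool goes at most 50 mm and 8.59 degrees, less where a joint would pass 70% of its speed; a pose out of reach is approached as far as the arm can. A call is refused whole if a number of a shift passes 5 or a number of a turn 0.15, either way. A call with a gripper value outside its range is refused whole. The fingers move at their own pace and stop on an object; "force" is the grip in N (left out, the last holds). Time passes only in rows, so rows that do not move let the fingers close. It gives the time, the measured TCP pose, the force, the opening and the grip force at its end, in the units of the state.
- env.sense(): the state, without advancing time (a new reading comes with each control period).
- optics.snapshot(name): name is "scene" or "top" or "wrist"; returns a dict with "frame" (420x560x3 uint8, red, green, blue), "camera_matrix" (3x3 intrinsics, pixels), "k1" (the pictures are not rectified: a ray, as slopes to the right and down, at radius r is drawn at 1 + k1 r^2 times it, then the intrinsics apply), "R" (3x3) and "t" (3): a world point X has camera coordinates R X + t; the wrist camera has in their place "T_tool_cam" (4x4, takes a point from camera to tool coordinates, whose origin is the TCP and whose axes are the flange's). Camera axes: x right, y down, z forward; pixel columns grow to the right and rows downward; lengths in m; the calibration is good to about 2 mm. A picture is of the moment at which its call begins: read the wrist's pose just before it. There is no depth.
- order.hand_in(): hands the job in; it is judged then, once.
Trained networks look in the newest picture that a camera, given by its name, has taken for a name from the list of things; names that differ only in an ending like _2 or _b are one class to them, and where a whole thing is asked for, a point or a joint stands for the part that bears it (a point fixed in the world has none). Each returns a list of dicts, best first, with "score" (0 to 1); they miss things now and then, are a little off and sometimes report something else, mostly with a low value. They report only what shows in the picture. A call takes as long as a camera call. They do not tell look-alikes from the thing itself.
- nets.outline_of(label, camera): "region" (420x560 bool, what is visible of it) and "bbox" ([centre column, centre row, width, height] in pixels, round what is visible of it).
The state is a dict: "clock": time; "joint_positions": joint angles; "qvel": joint speeds; "tau": joint torques, N m; "tool_pos": TCP position; "tool_rot": TCP orientation; "ft_force": force on the tool from outside, world axes, zero at the start; "moment": the same for the moment, N m; "width": finger opening in m; "gripper_force": force on a finger pad.
Only numpy, scipy, OpenCV 4.12 (cv2) and the standard library are available. Lean on these libraries where they do the work, as an engineer would, in place of code of your own. Each camera call takes 0.05 s, during which the arm holds its last target. There are 200 camera calls.

## Working session

There is one attempt and no reset: what is moved stays moved. The work goes in short steps, Python scripts to look and compute and a tool call to move; the robot and the scene stay as the last step left them, time stands still between calls to the robot, and variables do not carry over. Pictures are saved under pics/ and viewed, at most 10 in all, crops included, and the job is handed in when it is done.

Besides the shell and the picture viewer there is one more tool, called as name(argument=value, ...) on one line, values as JSON. servo_tool: Moves the arm, as the interface text tells. Its arguments: {"type":"object","properties":{"steps":{"type":"array","items":{"type":"number"}},"force":{"type":"number"}},"required":["steps"]}

```bash
mkdir -p pics; ls; cat > h.py <<'E'
import numpy as np, cv2
from bench import env, optics, order, nets
def snap(n,save=None):
    s=env.sense(); o=optics.snapshot(n)
    if n=='wrist':
        T=np.eye(4);T[:3,:3]=np.array(s['tool_rot']);T[:3,3]=s['tool_pos']
        M=np.linalg.inv(T@np.array(o['T_tool_cam'])); o['R'],o['t']=M[:3,:3],M[:3,3]
    o['R']=np.array(o['R']);o['t']=np.array(o['t']).ravel()
    if save: cv2.imwrite('pics/'+save+'.png',cv2.cvtColor(o['frame'],cv2.COLOR_RGB2BGR))
    return o
def dist(o): return np.array([o['k1'],0,0,0,0],float)
def proj(o,X):
    # model: distorted = (1+k1 r^2)*undistorted
    return cv2.projectPoints(np.atleast_2d(np.array(X,float)),cv2.Rodrigues(o['R'])[0],o['t'],np.array(o['camera_matrix'],float),dist(o))[0][:,0]
def ray(o,uv,z):
    p=cv2.undistortPoints(np.array(uv,float).reshape(-1,1,2),np.array(o['camera_matrix'],float),dist(o))[:,0]
    d=np.c_[p,np.ones(len(p))]@o['R']; c=-o['R'].T@o['t']
    return c+d*((z-c[2])/d[:,2])[:,None]
E
python3 - <<'E'
from h import *
for n in ['top','scene']:
    o=snap(n,n+'0'); print(n,-o['R'].T@o['t'])
    for l in ['channel','near_stop','far_stop','holder','spacer1','wedge','stand','bur_rest','mixing_bowl','jar']:
        for d in nets.outline_of(l,n):
            b=d['bbox']; print(l,round(d['score'],2),np.round(b),ray(o,[b[:2]],0.03)[0].round(3))
E
```

```text
pics
top [ 0.40126608 -0.01013976  1.5127755 ]
channel 0.96 [215. 222.  68.  29.] [0.538 0.165 0.03 ]
channel 0.45 [296. 244.  13.  16.] [ 0.477 -0.062  0.03 ]
near_stop 0.58 [133. 261.  22.  22.] [0.429 0.392 0.03 ]
near_stop 0.51 [228. 218.   8.  21.] [0.55  0.127 0.03 ]
far_stop 0.47 [185. 226.   8.  13.] [0.527 0.248 0.03 ]
holder 0.83 [197. 269.  31.  37.] [0.407 0.213 0.03 ]
holder 0.79 [184. 170.  39.  30.] [0.686 0.254 0.03 ]
holder 0.68 [199. 225.  30.  21.] [0.531 0.209 0.03 ]
spacer1 0.54 [215. 222.  64.  30.] [0.539 0.164 0.03 ]
spacer1 0.46 [358. 254.  13.  18.] [ 0.448 -0.238  0.03 ]
spacer1 0.42 [303. 191.  10.  18.] [ 0.626 -0.084  0.03 ]
wedge 0.67 [297. 244.  12.  20.] [ 0.477 -0.066  0.03 ]
stand 0.67 [296. 241.  22.  25.] [ 0.484 -0.064  0.03 ]
stand 0.59 [365. 192.  14.  15.] [ 0.622 -0.258  0.03 ]
bur_rest 0.8 [286. 160.  38.  16.] [ 0.715 -0.037  0.03 ]
mixing_bowl 0.92 [425. 216.  34.  37.] [ 0.554 -0.427  0.03 ]
jar 0.72 [135. 261.  26.  22.] [0.431 0.385 0.03 ]
scene [1.17082868 0.40855685 1.05142073]
channel 0.8 [342. 251.  62.  47.] [0.56  0.179 0.03 ]
near_stop 0.61 [330. 235.  14.  22.] [0.536 0.127 0.03 ]
far_stop 0.72 [374. 257.  17.  22.] [0.525 0.255 0.03 ]
holder 0.88 [344. 299.  46.  49.] [0.672 0.253 0.03 ]
holder 0.65 [388. 215.  32.  48.] [0.386 0.218 0.03 ]
holder 0.62 [360. 247.  29.  38.] [0.521 0.211 0.03 ]
holder 0.56 [342. 250.  65.  49.] [0.558 0.176 0.03 ]
spacer1 0.81 [248. 218.  18.  24.] [ 0.625 -0.081  0.03 ]
spacer1 0.77 [200. 187.   9.  24.] [ 0.622 -0.26   0.03 ]
spacer1 0.6 [244. 154.  18.  26.] [ 0.447 -0.24   0.03 ]
wedge 0.52 [286. 186.  21.  26.] [ 0.471 -0.066  0.03 ]
stand 0.55 [285. 194.  25.  19.] [ 0.497 -0.052  0.03 ]
bur_rest 0.89 [241. 255.  41.  18.] [ 0.727 -0.023  0.03 ]
mixing_bowl 0.76 [179. 147.  28.  28.] [ 0.543 -0.418  0.03 ]
jar 0.92 [440. 258.  28.  30.] [0.428 0.39  0.03 ]
jar 0.71 [330. 235.  11.  20.] [0.536 0.127 0.03 ]
```

```bash
python3 - <<'E'
import cv2
a=cv2.imread('pics/top0.png')[130:310,100:460]; b=cv2.imread('pics/scene0.png')[120:340,150:480]
cv2.imwrite('pics/topc.png',cv2.resize(a,(792,396),interpolation=cv2.INTER_CUBIC))
cv2.imwrite('pics/scenec.png',cv2.resize(b,(792,528),interpolation=cv2.INTER_CUBIC))
E
```

```text
(no output)
```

View pics/topc.png

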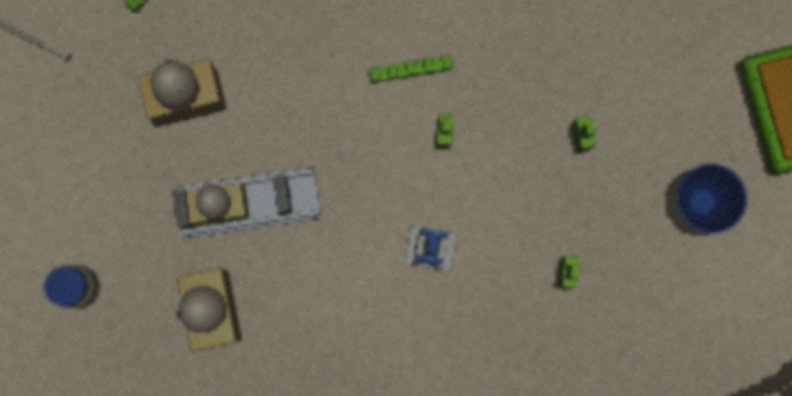

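View pics/scenec.png

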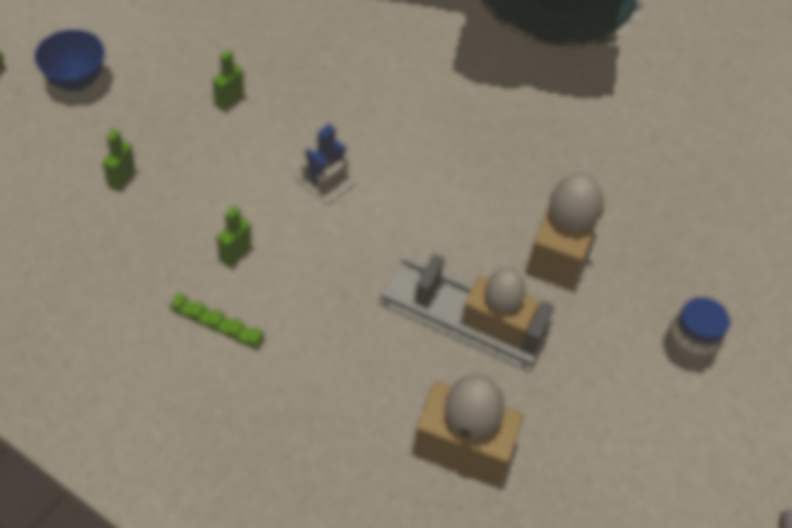

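The top view shows three holders with an egg: upper left at zoom (180,90), in the channel at (212,202), and lower left at (205,305). The one in the channel is smallest, and it is where the task puts it. The green spacers are at (445,130), (585,133) and (570,272), the wedge is at (432,246), and the bur rest is at (410,70).

I'll move in for a closer look.

servo_tool(steps=[8.5,1.7,3.4,0.7,0,0,0,8.5,1.7,3.4,0.7,0,0,0,8.5,1.7,3.4,0.7,0,0,0,8.5,1.7,3.4,0.7,0,0,0,8.5,1.7,3.4,0.7,0,0,0,8.5,1.7,3.4,0.7,0,0,0,8.5,1.7,3.4,0.7,0,0,0,8.5,1.7,3.4,0.7,0,0,0,8.5,1.7,3.4,0.7,0,0,0,8.5,1.7,3.4,0.7,0,0,0,8.5,1.7,3.4,0.7,0,0,0,8.5,1.7,3.4,0.7,0,0,0], force=40)

```text
clock: 2.3
tool_pos: [0.4973, -0.1987, 0.3379]
tool_rot: [[0.901, 0.434, 0.001], [0.434, -0.901, -0.0], [0.0, 0.001, -1.0]]
ft_force: [-0.5, 0.7, -0.2]
width: 0.0848
gripper_force: 0.0
```

```bash
python3 - <<'E'
from h import *
o=snap('wrist','w1'); s=env.sense(); print(np.round(s['tool_pos'],4),np.round(s['tool_rot'],3),s['clock'],np.round(o['T_tool_cam'],3),-o['R'].T@o['t'],o['camera_matrix'],o['k1'])
for l in ['spacer1','wedge','stand','near_stop','channel']:
    for d in nets.outline_of(l,'wrist'):
        b=d['bbox']; print(l,round(d['score'],2),np.round(b),ray(o,[b[:2]],0.03)[0].round(3))
E
```

```text
[ 0.5    -0.1941  0.3393] [[ 0.9    0.436  0.005]
 [ 0.436 -0.9    0.004]
 [ 0.006 -0.001 -1.   ]] 2.35 [[-0.    -0.957 -0.29   0.073]
 [ 1.    -0.     0.     0.001]
 [-0.    -0.29   0.957 -0.121]
 [ 0.     0.     0.     1.   ]] [ 0.56400352 -0.16795277  0.45839186] [[371.11363185   0.         279.65401425]
 [  0.         371.11363185 204.79268284]
 [  0.           0.           1.        ]] -0.10127755188033968
spacer1 0.96 [230.  13.  34.  18.] [ 0.618 -0.084  0.03 ]
spacer1 0.91 [289. 206.  28.  44.] [ 0.45  -0.236  0.03 ]
spacer1 0.89 [379.  80.  37.  40.] [ 0.626 -0.261  0.03 ]
wedge 0.58 [158. 124.  53.  44.] [ 0.474 -0.056  0.03 ]
stand 0.76 [176. 119.  52.  54.] [ 0.488 -0.073  0.03 ]
stand 0.71 [6. 6. 7. 5.] [0.526 0.16  0.03 ]
near_stop 0.7 [32.  9. 40. 16.] [0.534 0.126 0.03 ]
channel 0.74 [42. 19. 84. 38.] [0.528 0.111 0.03 ]
```

View pics/w1.png

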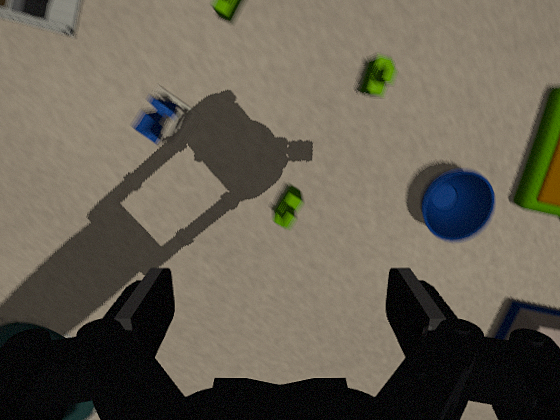

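The wrist view shows spacer A at (289,206), B at (379,80), C at the top edge at (230,13), and the wedge in its stand at (160,118). I'll fit poses by matching the silhouettes of models with the known geometry.

```bash
cat > fit.py <<'E'
from h import *
from scipy.optimize import minimize
def box(x,y,z0,z1,cx=0,cy=0): return np.array([[cx+a*x/2,cy+b*y/2,c] for a in(-1,1) for b in(-1,1) for c in(z0,z1)])/1000
def frus(x0,x1,ya,yb,za,zb): return np.array([[x,s*y/2,z] for x in(x0,x1) for s in(-1,1) for y,z in((ya,za),(yb,zb))])/1000
SP=[box(40,18,0,50),box(16,10,50,84)]
WE=[frus(13,20,6,32,0,50),frus(-20,-13,6,32,0,50),frus(-20,20,32,32,46,52),box(20,12,52,86)]
WT=[box(20,12,52,86)]
def place(P,p,z): 
    c,s=np.cos(p[2]),np.sin(p[2]); R=np.array([[c,-s,0],[s,c,0],[0,0,1]])
    return P@R.T+[p[0],p[1],z]
def mask(o,parts,p,z=0,S=4):
    m=np.zeros((420*1,560*1),np.float32)
    m=np.zeros((420*S,560*S),np.uint8)
    for P in parts:
        q=(proj(o,place(P,p,z))+0.5)*S
        cv2.fillConvexPoly(m,cv2.convexHull(q.astype(np.float32)).astype(np.int32),255)
    return cv2.resize(m,(560,420),interpolation=cv2.INTER_AREA)/255.
def fit(o,region,parts,p0,z=0):
    r=region.astype(float)
    def f(p):
        m=mask(o,parts,p,z); return 1-np.minimum(m,r).sum()/np.maximum(m,r).sum()
    best=None
    for yaw in np.arange(0,180,30):
        s=minimize(f,[p0[0],p0[1],np.radians(yaw)],method='Nelder-Mead',options=dict(initial_simplex=np.array([p0[0],p0[1],np.radians(yaw)])+np.array([[0,0,0],[.01,0,0],[0,.01,0],[0,0,.3]]),maxiter=80))
        if best is None or s.fun<best.fun: best=s
    p=best.x; return p[0],p[1],(np.degrees(p[2])+90)%180-90,best.fun
E
python3 - <<'E'
from fit import *
print(env.sense()['joint_positions'])
o=snap('wrist')
for d in nets.outline_of('spacer1','wrist')[:3]:
    print(np.round(fit(o,d['region'],SP,ray(o,[d['bbox'][:2]],.03)[0]),4))
d=nets.outline_of('wedge','wrist')[0]
print('w',np.round(fit(o,d['region'],WE,ray(o,[d['bbox'][:2]],.05)[0],.01),4))
E
```

```text
[-2.46608354e+01 -2.47537774e+00  1.02576610e+02 -3.52120871e-02
  7.99278564e+01  3.96503125e+01]
[ 0.6264 -0.2592 11.485   0.0449]
[ 0.6316 -0.079  -2.4799  0.0648]
[ 0.4491 -0.236  -2.2638  0.0744]
w [ 0.4806 -0.0626 -9.5079  0.1961]
```

servo_tool(steps=[8.5,0.3,2.6,-0.2,0,0,0.1,8.5,0.3,2.6,-0.2,0,0,0.1,8.5,0.3,2.6,-0.2,0,0,0.1,8.5,0.3,2.6,-0.2,0,0,0.1,8.5,0.3,2.6,-0.2,0,0,0.1,8.5,0.3,2.6,-0.2,0,0,0.1,8.5,0.3,2.6,-0.2,0,0,0.1,8.5,0.3,2.6,-0.2,0,0,0.1,8.5,0.3,2.6,-0.2,0,0,0.1,8.5,0.3,2.6,-0.2,0,0,0.1,8.5,0.3,2.6,-0.2,0,0,0.1,8.5,0,0,0,0,0,0.1])

```text
clock: 3.95
tool_pos: [0.5299, 0.0875, 0.3145]
tool_rot: [[-0.083, 0.997, -0.001], [0.997, 0.083, 0.001], [0.001, -0.001, -1.0]]
ft_force: [-0.5, 0.6, -1.2]
width: 0.0847
gripper_force: 0.0
```

```bash
python3 - <<'E'
from fit import *
optics.snapshot('top') # let arm settle
o=snap('wrist','w2'); s=env.sense(); print(np.round(s['tool_pos'],4),np.round(s['tool_rot'],3),s['clock'])
np.savez('w2.npz',**{k:o[k] for k in('R','t','camera_matrix','k1','frame')})
for l in ['near_stop','far_stop','channel','wedge','holder']:
    for d in nets.outline_of(l,'wrist'):
        b=d['bbox']; print(l,round(d['score'],2),np.round(b),ray(o,[b[:2]],0.05)[0].round(3))
E
python3 -c "
import cv2;a=cv2.imread('pics/w2.png');cv2.imwrite('pics/w2b.png',cv2.resize(a,(800,600),interpolation=cv2.INTER_CUBIC))"
```

```text
[0.5298 0.0856 0.3148] [[-0.078  0.997 -0.001]
 [ 0.997  0.078 -0.   ]
 [-0.    -0.001 -1.   ]] 4.05
near_stop 0.75 [301. 123.  44.  22.] [0.548 0.131 0.05 ]
near_stop 0.27 [235. 267.  38.  49.] [ 0.489 -0.036  0.05 ]
far_stop 0.65 [294.   6.  51.   8.] [0.53  0.242 0.05 ]
channel 0.77 [297.  82.  73. 162.] [0.539 0.171 0.05 ]
wedge 0.93 [226. 293.  45.  43.] [ 0.48  -0.072  0.05 ]
holder 0.94 [162.  31. 112.  59.] [0.403 0.21  0.05 ]
holder 0.73 [454.  33. 101.  65.] [0.69  0.235 0.05 ]
holder 0.67 [298.  41.  43.  79.] [0.537 0.21  0.05 ]
```

View pics/w2b.png

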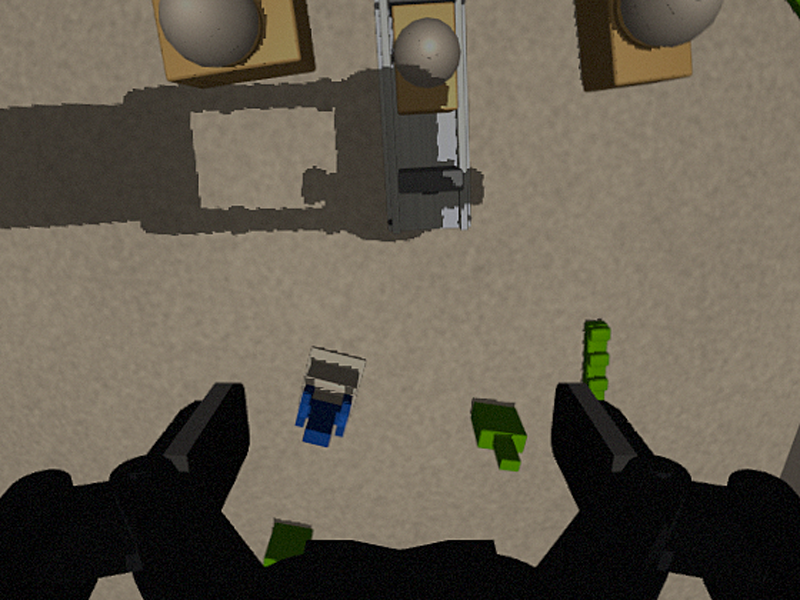

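The channel runs down the image at columns 380–468. The near stop is at about (430,180), the holder's near edge is at row 112, and the wedge is at (322,410). I'll enlarge the gap.

```bash
python3 - <<'E'
import cv2,numpy as np
a=cv2.imread('pics/w2.png')[60:170,240:360]
a=(255*(a/255.)**.5).astype(np.uint8)
a=cv2.resize(a,None,fx=5.4,fy=5.4,interpolation=cv2.INTER_CUBIC)
for r in range(60,170,10): cv2.putText(a,str(r),(0,int((r-60+.5)*5.4)+4),0,.4,(0,0,255),1); cv2.line(a,(28,int((r-60+.5)*5.4)),(40,int((r-60+.5)*5.4)),(0,0,255),1)
for c in range(250,360,10): cv2.putText(a,str(c),(int((c-240+.5)*5.4)-12,590),0,.4,(0,0,255),1); cv2.line(a,(int((c-240+.5)*5.4),570),(int((c-240+.5)*5.4),580),(0,0,255),1)
cv2.imwrite('pics/w2c.png',a)
E
```

```text
(no output)
```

View pics/w2c.png

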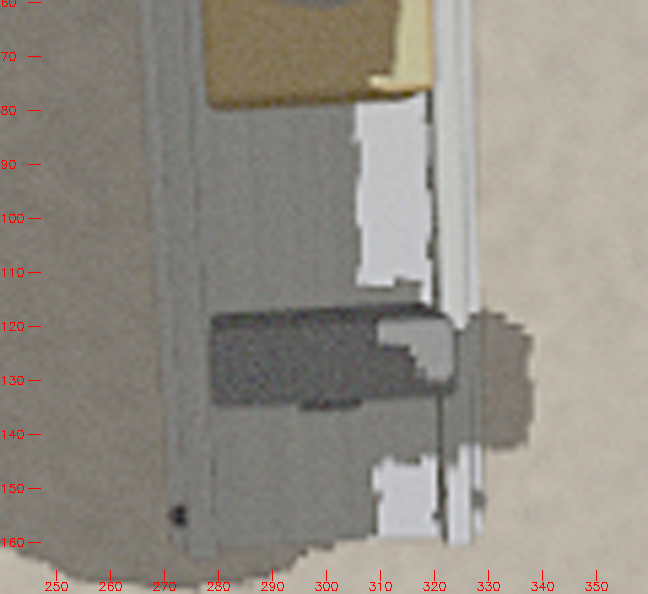

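```bash
python3 - <<'E'
from h import *
o=dict(np.load('w2.npz')); o['k1']=float(o['k1'])
def r(l,z): return ray(o,l,z)
H=r([[278,78.5],[319,76]],.056); N=r([[279,119.5],[322.5,118]],.056); B=r([[279,134.5],[324,132.8]],.056)
C=r([[272,160],[327,160]],.018)
# rail outer/inner edges: left outer (266,60)->(270,150); right outer (326.5,60)->(329,150)
L=r([[266,60],[270.5,155]],.018);Rr=r([[326.5,62],[328.5,155]],.018)
E=r([[278,60],[279.5,158]],.018);F=r([[320,80],[322,155]],.018)
for n,v in zip('HNBCLREF',(H,N,B,C,L,Rr,E,F)): print(n,v.round(4)[:,:2].tolist(), 'ang',np.degrees(np.arctan2(*(v[1]-v[0])[:2][::-1])).round(1),'len',np.linalg.norm(v[1]-v[0]).round(4))
E
```

```text
H [[0.5205, 0.1726], [0.5602, 0.1785]] ang 8.5 len 0.0402
N [[0.5248, 0.1331], [0.5682, 0.1385]] ang 7.1 len 0.0437
B [[0.5261, 0.1182], [0.5714, 0.1239]] ang 7.2 len 0.0456
C [[0.5209, 0.0848], [0.5832, 0.0903]] ang 5.0 len 0.0625
L [[0.5057, 0.192], [0.5188, 0.0903]] ang -82.7 len 0.1025
R [[0.5703, 0.1957], [0.5842, 0.0961]] ang -82.0 len 0.1006
E [[0.5185, 0.1931], [0.5292, 0.0878]] ang -84.2 len 0.1058
F [[0.5654, 0.1765], [0.5768, 0.0954]] ang -82.0 len 0.0819
```

The gap is about 39.5 mm now, so about 41–43 mm with the holder home. One spacer then leaves about 23–25 mm, which suits the wedge, while two would not fit. The channel yaw is about 7.5°. I'll fetch spacer A.

servo_tool(steps=[8.5,-0.9,-3.5,-1.0,0,0,-0.02,8.5,-0.9,-3.5,-1.0,0,0,-0.02,8.5,-0.9,-3.5,-1.0,0,0,-0.02,8.5,-0.9,-3.5,-1.0,0,0,-0.02,8.5,-0.9,-3.5,-1.0,0,0,-0.02,8.5,-0.9,-3.5,-1.0,0,0,-0.02,8.5,-0.9,-3.5,-1.0,0,0,0,8.5,-0.9,-3.5,-1.0,0,0,0,8.5,-0.9,-3.5,-1.0,0,0,0,8.5,0,0,0,0,0,0,8.5,0,0,0,0,0,0])

```text
clock: 5.4
tool_pos: [0.4482, -0.23, 0.2251]
tool_rot: [[0.046, 0.999, -0.0], [0.999, -0.046, 0.001], [0.001, -0.0, -1.0]]
ft_force: [0.3, -0.3, -0.1]
width: 0.0851
gripper_force: 0.0
```

```bash
python3 - <<'E'
from fit import *
o=snap('wrist','w3'); s=env.sense(); R=np.array(s['tool_rot']);print(np.round(s['tool_pos'],4),np.degrees(np.arctan2(R[1,1],R[0,1])),s['clock'])
for d in nets.outline_of('spacer1','wrist')[:2]:
    print(d['score'],np.round(d['bbox']),np.round(fit(o,d['region'],SP,ray(o,[d['bbox'][:2]],.03)[0]),4))
E
```

```text
[ 0.4487 -0.2293  0.2254] -2.5255932962994803 5.45
0.64 [492.   6.  74.   9.] [ 0.6311 -0.0797 -3.2081  0.0632]
0.62 [280. 188.  48.  37.] [ 0.4482 -0.2367 -9.4016  0.0703]
```

servo_tool(steps=[6,0,-0.4,-3,0,0,-0.05,5,0,-0.3,-3,0,0,-0.02,5,0,0,-3,0,0,0,5,0,0,-3,0,0,0,5,0,0,-3,0,0,0,5,0,0,0,0,0,0,0,0,0,0,0,0,0,0,0,0,0,0,0,0,0,0,0,0,0,0,0,0,0,0,0,0,0,0], force=40)

```text
clock: 6.5
tool_pos: [0.45, -0.2367, 0.0769]
tool_rot: [[0.112, 0.994, 0.003], [0.994, -0.112, -0.001], [-0.001, 0.003, -1.0]]
ft_force: [0.4, -0.3, -0.7]
width: 0.0152
gripper_force: 42.5
```

servo_tool(steps=[0,0,0,4,0,0,0,0,0,0,4,0,0,0,0,0,1,4,0,0,0,0,1,4,0,0,0,0.03,0,1,4,0,0,0,0.03,0,1,4,0,0,0,0.03,0,1,4,0,0,0,0.03,0,1,4,0,0,0,0.03,0,1,4,0,0,0,0.03,0,1,4,0,0,0,0.03,0,1,4,0,0,0,0.03,0,1,4,0,0,0,0.03])

```text
clock: 7.7
tool_pos: [0.5393, 0.1355, 0.1962]
tool_rot: [[-0.159, 0.987, 0.002], [0.987, 0.159, 0.0], [-0.0, 0.002, -1.0]]
ft_force: [0.7, 0.6, -0.7]
width: 0.0153
gripper_force: 42.6
```

servo_tool(steps=[0,0.4,1.2,0,0,0,0,0,0,0,0,0,0,0,0,0,0,0,0,0,0])

```text
clock: 8.0
tool_pos: [0.5426, 0.1451, 0.1954]
tool_rot: [[-0.157, 0.988, -0.0], [0.988, 0.157, -0.001], [-0.001, -0.0, -1.0]]
ft_force: [-1.0, -0.0, -0.8]
width: 0.0151
gripper_force: 42.6
```

```bash
python3 - <<'E'
from fit import *
o=snap('wrist','w4'); s=env.sense(); R=np.array(s['tool_rot']);print(np.round(s['tool_pos'],4),R.round(3).tolist(),np.degrees(np.arctan2(R[1,1],R[0,1])),s['clock'],s['width'])
a=o['frame'][...,::-1]
a=(255*(a/255.)**.6).astype(np.uint8); cv2.imwrite('pics/w4b.png',cv2.resize(a,(800,600),interpolation=cv2.INTER_CUBIC))
E
```

```text
[0.5425 0.1446 0.1953] [[-0.157, 0.988, -0.0], [0.988, 0.157, -0.001], [-0.001, -0.001, -1.0]] 9.004767301633404 8.05 0.014874171674225767
```

View pics/w4b.png

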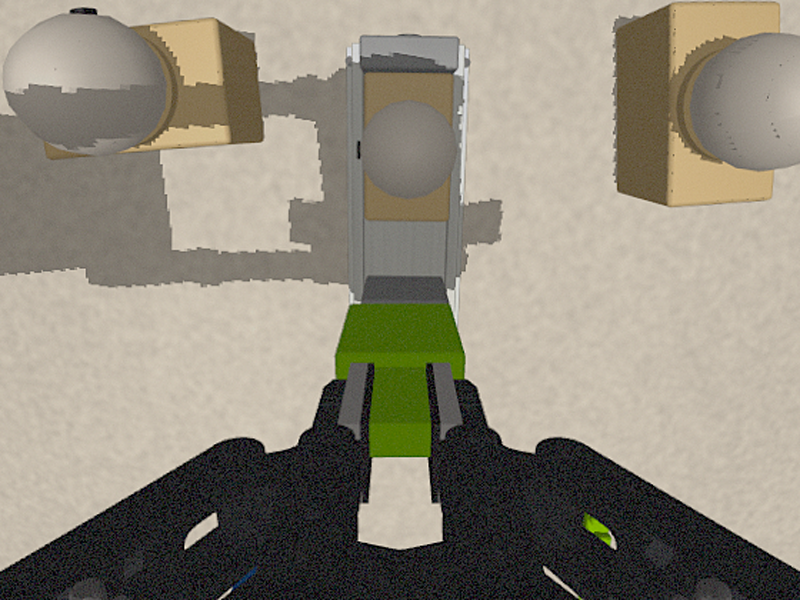

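```bash
python3 - <<'E'
from h import *
o=snap('wrist'); k=.7
def r(n,l,z): v=ray(o,np.array(l)*k,z); print(n,v.round(4)[:,:2].tolist(),v.mean(0).round(4)[:2],np.degrees(np.arctan2(*(v[1]-v[0])[:2][::-1])).round(1))
r('holder edge',[[363,219],[449,221]],.056)
r('face bottom',[[366,277],[444,277]],.006)
r('farstop top front edge',[[362,66],[458,68]],.056)
r('rail outer mid',[[350,240],[463,240]],.018)
r('rail outer mid2',[[352,60],[467,60]],.018)
r('spacer bottom front',[[347,305],[453,305]],.1185)
r('spacer top front',[[335,353],[465,352]],.1685)
print(env.sense()['tool_pos'])
E
```

```text
holder edge [[0.5197, 0.1729], [0.5617, 0.1786]] [0.5407 0.1757] 7.7
face bottom [[0.5241, 0.1299], [0.5707, 0.1373]] [0.5474 0.1336] 9.0
farstop top front edge [[0.5092, 0.2435], [0.5531, 0.2496]] [0.5311 0.2466] 7.9
rail outer mid [[0.5123, 0.1535], [0.576, 0.1636]] [0.5442 0.1585] 9.0
rail outer mid2 [[0.5003, 0.2497], [0.5602, 0.2593]] [0.5303 0.2545] 9.1
spacer bottom front [[0.5209, 0.1488], [0.5619, 0.1553]] [0.5414 0.1521] 9.0
spacer top front [[0.5219, 0.1502], [0.5605, 0.1567]] [0.5412 0.1535] 9.5
[0.54249677 0.14438997 0.19523276]
```

servo_tool(steps=[0,0.3,0.25,-2,0,0,-0.017,0,0,0,-2.5,0,0,0,0,0,0,-2.5,0,0,0,0,0,0,-2,0,0,0,0,0,0,-1.2,0,0,0,0,0,0,-0.5,0,0,0,0,0,0,-0.3,0,0,0,0,0,0,-0.1,0,0,0,0,0,0,0,0,0,0])

```text
clock: 9.0
tool_pos: [0.5466, 0.1484, 0.0852]
tool_rot: [[-0.14, 0.99, 0.002], [0.99, 0.14, 0.0], [0.0, 0.002, -1.0]]
ft_force: [0.3, 0.8, -0.0]
width: 0.015
gripper_force: 42.6
```

servo_tool(steps=[0,0,-0.1,-0.15,0,0,0,0,0,0,-0.15,0,0,0,0,0,0,0,0,0,0])

```text
clock: 9.3
tool_pos: [0.5467, 0.1475, 0.0828]
tool_rot: [[-0.141, 0.99, 0.002], [0.99, 0.141, 0.0], [0.0, 0.002, -1.0]]
ft_force: [-1.9, -1.0, 5.2]
width: 0.0154
gripper_force: 43.4
```

servo_tool(steps=[5,0,0,0,0,0,0,5,0,0,0,0,0,0,5,0,0,1,0,0,0,5,0,0,3,0,0,0,5,0,0,4,0,0,0,8.5,0,0,4,0,0,0,8.5,-1.1,-3,1,0,0,0,8.5,-1.1,-3,0,0,0,0,8.5,-1.1,-3,0,0,0,0,8.5,0,0,0,0,0,0])

```text
clock: 10.3
tool_pos: [0.5117, 0.0548, 0.2119]
tool_rot: [[-0.138, 0.99, -0.0], [0.99, 0.138, -0.001], [-0.001, -0.0, -1.0]]
ft_force: [-0.3, -1.0, 0.1]
width: 0.0852
gripper_force: 0.0
```

```bash
python3 - <<'E'
from fit import *
o=snap('wrist','w5'); s=env.sense(); R=np.array(s['tool_rot']);print(np.round(s['tool_pos'],4),np.degrees(np.arctan2(R[1,1],R[0,1])),s['clock'],s['width'])
np.savez('w5.npz',**{k:o[k] for k in('R','t','camera_matrix','k1','frame')})
for d in nets.outline_of('spacer1','wrist')[:2]:
    print(d['score'],np.round(d['bbox']),np.round(fit(o,d['region'],SP,ray(o,[d['bbox'][:2]],.03)[0],.006),4))
for d in nets.outline_of('wedge','wrist')[:2]:
    print(d['score'],np.round(d['bbox']),np.round(fit(o,d['region'],WE,ray(o,[d['bbox'][:2]],.05)[0],.01),4))
a=o['frame'][...,::-1]
a=(255*(a/255.)**.6).astype(np.uint8); cv2.imwrite('pics/w5b.png',cv2.resize(a,(800,600),interpolation=cv2.INTER_CUBIC))
E
```

```text
[0.5124 0.0562 0.2119] 7.9272240241126255 10.35 0.08501095397146512
0.95 [379. 342.  50.  63.] [  0.6259  -0.0794 -34.8903   0.2033]
0.83 [343.  74.  58.  30.] [0.5465 0.1475 9.1576 0.054 ]
0.91 [228. 323.  61.  64.] [ 0.4805 -0.0615 -9.9363  0.1375]
```

View pics/w5b.png

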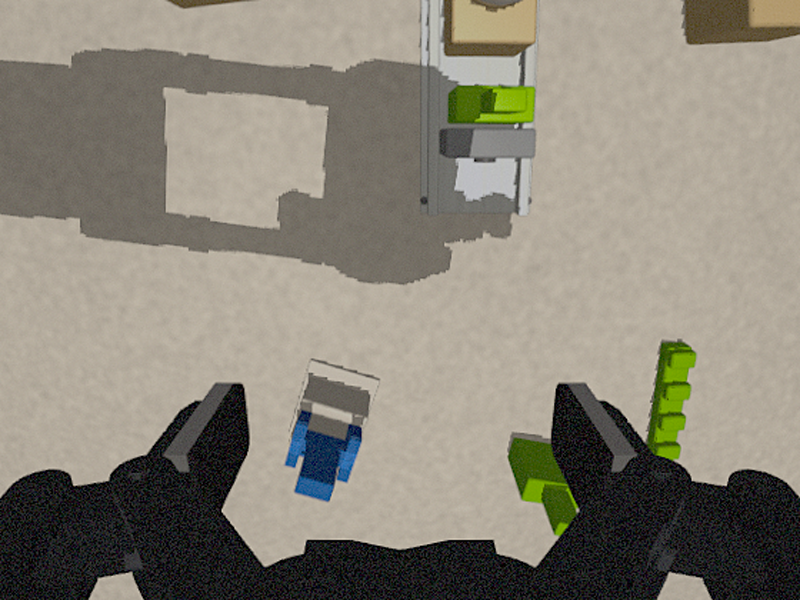

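The spacer stands upright in the channel at (490,103), beside the near stop and square, with about 18 mm left to the holder. The wedge is at (325,450). I'll go over it.

servo_tool(steps=[8.5,-0.8,-2.9,0,0,0,-0.08,8.5,-0.8,-2.9,0,0,0,-0.08,8.5,-0.8,-2.9,0,0,0,-0.08,8.5,-0.8,-3.1,0,0,0,-0.07,7,0,0,0,0,0,0,7,0,0,0,0,0,0])

```text
clock: 11.05
tool_pos: [0.4814, -0.0602, 0.2114]
tool_rot: [[0.168, 0.986, 0.0], [0.986, -0.168, 0.001], [0.001, 0.0, -1.0]]
ft_force: [0.2, 0.9, -0.1]
width: 0.0699
gripper_force: 0.0
```

```bash
python3 - <<'E'
from fit import *
o=snap('wrist','w6'); s=env.sense(); R=np.array(s['tool_rot']);print(np.round(s['tool_pos'],4),np.degrees(np.arctan2(R[1,1],R[0,1])),s['clock'],s['width'])
d=nets.outline_of('wedge','wrist')[0]; print(d['score'],d['bbox'])
for z in (0.0,.005,.01,.015,.02,.025,.03): print(z,np.round(fit(o,d['region'],WE,ray(o,[d['bbox'][:2]],.05)[0],z),4))
a=o['frame'][...,::-1]
a=(255*(a/255.)**.6).astype(np.uint8); cv2.imwrite('pics/w6b.png',cv2.resize(a[80:320,140:440],(750,600),interpolation=cv2.INTER_CUBIC))
E
```

```text
[ 0.4814 -0.0598  0.2113] -9.629810234511398 11.1 0.0698280761737876
0.61 [277.6, 196.6, 60.0, 39.3]
0.0 [  0.48    -0.064  -11.3295   0.2088]
0.005 [  0.4804  -0.0628 -11.3636   0.2297]
0.01 [  0.4806  -0.0612 -12.2262   0.2569]
0.015 [  0.481   -0.0601 -10.1991   0.283 ]
0.02 [  0.4808  -0.0592 -12.9405   0.3115]
0.025 [  0.4809  -0.0577 -10.0991   0.3382]
0.03 [ 0.4817 -0.0558 -1.7113  0.3631]
```

View pics/w6b.png

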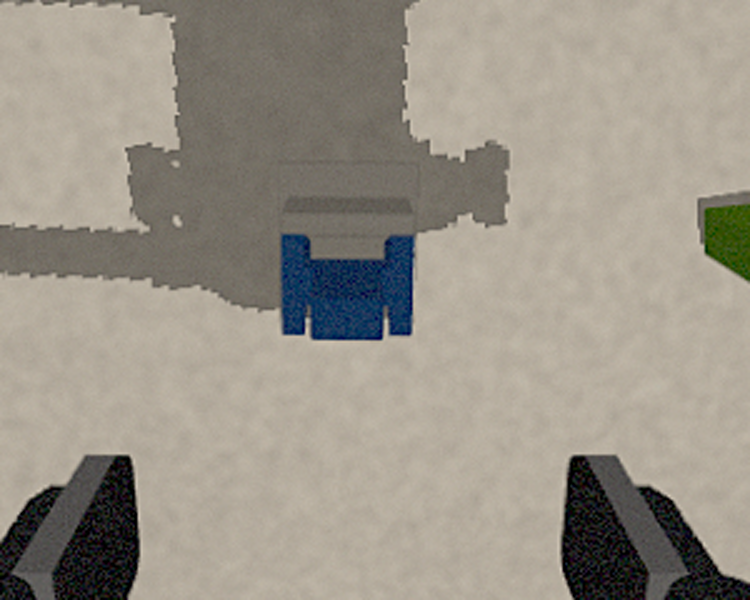

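```bash
python3 - <<'E'
from h import *
o=snap('wrist')
for z in(.090,.094,.098):
    v=ray(o,[[264,215.4],[293.8,215.6]],z); u=(v[1]-v[0])[:2]; L=np.linalg.norm(u);u/=L
    print(z,L,np.degrees(np.arctan2(u[1],u[0])),v.mean(0)[:2]+.006*np.array([-u[1],u[0]]))
for z in(.058,.06,.064):
    v=ray(o,[[252.6,173.5],[305,173.5]],z); print(z,np.linalg.norm(v[1]-v[0]),v.mean(0)) # cheeks +y edges top
E
```

```text
0.09 0.020474028741913845 -9.994276053970717 [ 0.48094608 -0.06188591]
0.094 0.02013542616591035 -9.994276053970717 [ 0.48117849 -0.06056966]
0.098 0.01979682358990691 -9.99427605397073 [ 0.48141091 -0.05925342]
0.058 0.03944080962652758 [ 0.4835406  -0.04547246  0.058     ]
0.06 0.03915277860114288 [ 0.48361667 -0.04505425  0.06      ]
0.064 0.03857671655037348 [ 0.48376882 -0.04421784  0.064     ]
```

servo_tool(steps=[6,0,-0.1,-3,0,0,0,6,0,0,-3,0,0,0,6,0,0,-3,0,0,0,6,0,0,-2,0,0,0,6,0,0,-1.2,0,0,0,6,0,0,0,0,0,0,0,0,0,0,0,0,0,0,0,0,0,0,0,0,0,0,0,0,0,0,0,0,0,0,0,0,0,0], force=60)

```text
clock: 12.2
tool_pos: [0.482, -0.0618, 0.0905]
tool_rot: [[0.168, 0.986, 0.003], [0.986, -0.168, -0.0], [0.0, 0.003, -1.0]]
ft_force: [0.8, 0.4, 2.3]
width: 0.0187
gripper_force: 59.6
```

servo_tool(steps=[0,0,0,4,0,0,0,0,0,0,4,0,0,0,0,0,0,4,0,0,0,0,0.75,2.85,0,0,0,0.038,0,0.75,2.85,0,0,0,0.038,0,0.75,2.85,0,0,0,0.038,0,0.75,2.85,0,0,0,0.038,0,0.75,2.85,0,0,0,0.038,0,0.75,2.85,0,0,0,0.038,0,0.75,2.85,0,0,0,0.038,0,0.75,2.85,0,0,0,0.038,0,0,0,0,0,0,0])

```text
clock: 13.4
tool_pos: [0.5416, 0.1693, 0.2097]
tool_rot: [[-0.138, 0.99, 0.001], [0.99, 0.138, 0.002], [0.001, 0.001, -1.0]]
ft_force: [-0.8, -0.7, -0.3]
width: 0.0188
gripper_force: 59.4
```

```bash
python3 - <<'E'
from h import *
optics.snapshot('top')
o=snap('wrist','w7'); s=env.sense(); R=np.array(s['tool_rot']);print(np.round(s['tool_pos'],4),np.degrees(np.arctan2(R[1,1],R[0,1])),s['clock'],s['width'])
np.savez('w7.npz',**{k:o[k] for k in('R','t','camera_matrix','k1','frame')})
a=o['frame'][...,::-1]
a=(255*(a/255.)**.6).astype(np.uint8); cv2.imwrite('pics/w7b.png',cv2.resize(a[80:320,140:440],(750,600),interpolation=cv2.INTER_CUBIC))
E
```

```text
[0.5407 0.1666 0.2093] 7.795624253185499 13.5 0.018946876496894482
```

View pics/w7b.png

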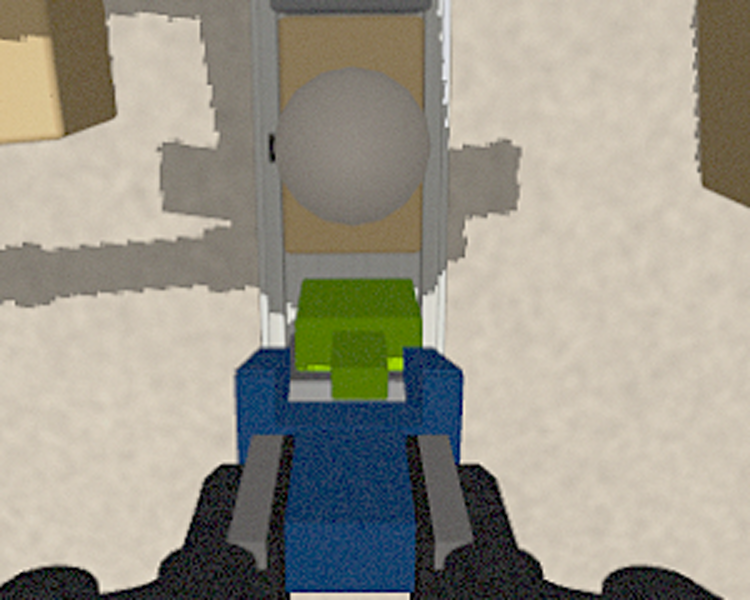

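The wedge is held upright over the channel. The spacer's front top edge is at row 317, the holder's near top edge is at row 252, and the spacer tab sits between the wedge cheeks.

```bash
python3 - <<'E'
from h import *
o=dict(np.load('w7.npz')); o['k1']=float(o['k1'])
def r(n,l,z): v=ray(o,np.array(l)/2.5+[140,80],z); print(n,v.mean(0).round(4)[:2],np.linalg.norm(v[1]-v[0]).round(4))
r('holder',[[284,252],[421,252]],.056)
r('sp bottom',[[302,280],[415,280]],.006)
r('sp top',[[295,317],[422,317]],.056)
r('wedge tip',[[240,370],[460,370]],.128)
r('wedge cheek ridge',[[265,350],[435,350]],.128)
r('rails',[[252,200],[450,200]],.018); r('rails2',[[261,320],[447,320]],.018)
E
```

```text
holder [0.5409 0.1761] 0.0415
sp bottom [0.5463 0.1546] 0.0408
sp top [0.5456 0.156 ] 0.0393
wedge tip [0.5416 0.1649] 0.0511
wedge cheek ridge [0.541  0.1697] 0.0392
rails [0.5392 0.1852] 0.0673
rails2 [0.5462 0.1431] 0.0656
```

servo_tool(steps=[0,0.25,0,-2,0,0,0,0,0,0,-2.5,0,0,0,0,0,0,-2.0,0,0,0,0,0,0,-1,0,0,0,0,0,0,-1,0,0,0,0,0,0,-0.5,0,0,0,0,0,0,0,0,0,0])

```text
clock: 14.2
tool_pos: [0.5433, 0.166, 0.1191]
tool_rot: [[-0.134, 0.991, -0.0], [0.991, 0.134, -0.0], [-0.0, -0.0, -1.0]]
ft_force: [0.3, -0.1, -0.2]
width: 0.0188
gripper_force: 59.4
```

servo_tool(steps=[0,0,0,-0.3,0,0,0,0,0,0,-0.3,0,0,0,0,0,0,-0.2,0,0,0,0,0,0,0,0,0,0])

```text
clock: 14.6
tool_pos: [0.5434, 0.1663, 0.1112]
tool_rot: [[-0.135, 0.991, 0.0], [0.991, 0.135, -0.0], [-0.0, 0.0, -1.0]]
ft_force: [0.2, -0.9, -0.6]
width: 0.0188
gripper_force: 59.4
```

servo_tool(steps=[0,0,0,-0.2,0,0,0,0,0,0,-0.2,0,0,0,0,0,0,0,0,0,0])

```text
clock: 14.9
tool_pos: [0.5433, 0.1663, 0.107]
tool_rot: [[-0.135, 0.991, -0.0], [0.991, 0.135, -0.0], [-0.0, -0.0, -1.0]]
ft_force: [-0.4, -0.1, -0.5]
width: 0.0188
gripper_force: 59.4
```

servo_tool(steps=[0,0,0,-0.2,0,0,0,0,0,0,-0.1,0,0,0,0,0,0,0,0,0,0])

```text
clock: 15.2
tool_pos: [0.5436, 0.166, 0.1043]
tool_rot: [[-0.135, 0.991, 0.0], [0.991, 0.135, -0.001], [-0.001, 0.0, -1.0]]
ft_force: [1.1, -2.8, 0.0]
width: 0.0189
gripper_force: 59.6
```

servo_tool(steps=[0,0,0,-0.15,0,0,0,0,0,0,0,0,0,0])

```text
clock: 15.4
tool_pos: [0.5439, 0.1661, 0.1032]
tool_rot: [[-0.135, 0.991, 0.001], [0.991, 0.135, -0.0], [-0.001, 0.001, -1.0]]
ft_force: [2.1, -4.1, 2.9]
width: 0.0185
gripper_force: 59.9
```

servo_tool(steps=[0,0,0,-0.15,0,0,0,0,0,0,0,0,0,0])

```text
clock: 15.6
tool_pos: [0.5443, 0.1661, 0.1024]
tool_rot: [[-0.135, 0.991, 0.002], [0.991, 0.135, -0.0], [-0.001, 0.002, -1.0]]
ft_force: [0.6, -4.0, 6.5]
width: 0.0187
gripper_force: 60.4
```

servo_tool(steps=[0,-0.02,-0.07,-0.15,0,0,0,0,0,0,0,0,0,0])

```text
clock: 15.8
tool_pos: [0.5445, 0.166, 0.1018]
tool_rot: [[-0.135, 0.991, 0.003], [0.991, 0.135, 0.001], [0.0, 0.003, -1.0]]
ft_force: [-2.0, -3.2, 11.2]
width: 0.0188
gripper_force: 61.0
```

servo_tool(steps=[0,0,-0.05,-0.15,0,0,0,0,0,0,0,0,0,0])

```text
clock: 16.0
tool_pos: [0.5447, 0.1659, 0.1012]
tool_rot: [[-0.135, 0.991, 0.003], [0.991, 0.135, 0.001], [0.001, 0.003, -1.0]]
ft_force: [-2.3, -2.1, 14.4]
width: 0.0188
gripper_force: 61.5
```

servo_tool(steps=[0,0,-0.04,-0.08,0,0,0,0,0,0,0,0,0,0,0,0,0,0,0,0,0,0,0,0,0,0,0,0,0,0,0,0,0,0,0])

```text
clock: 16.5
tool_pos: [0.5448, 0.1658, 0.1011]
tool_rot: [[-0.135, 0.991, 0.004], [0.991, 0.135, 0.002], [0.001, 0.004, -1.0]]
ft_force: [-5.1, -2.0, 17.3]
width: 0.0188
gripper_force: 61.9
```

```bash
python3 - <<'E'
from h import *
o=snap('wrist'); s=env.sense(); print(np.round(s['tool_pos'],4),np.round(s['ft_force'],1),s['clock'],np.round(s['moment'],2))
p=snap('scene')
g=lambda a:(255*(a[...,::-1]/255.)**.6).astype(np.uint8)
A=cv2.resize(g(o['frame'])[80:320,160:420],(433,400),interpolation=cv2.INTER_CUBIC); B=cv2.resize(g(p['frame'])[190:300,300:400],(364,400),interpolation=cv2.INTER_CUBIC)
cv2.imwrite('pics/w8.png',np.hstack([A,B]))
E
```

```text
[0.5448 0.1658 0.1011] [-4.3 -2.2 18.7] 16.55 [-0.36  0.8   0.21]
```

View pics/w8.png

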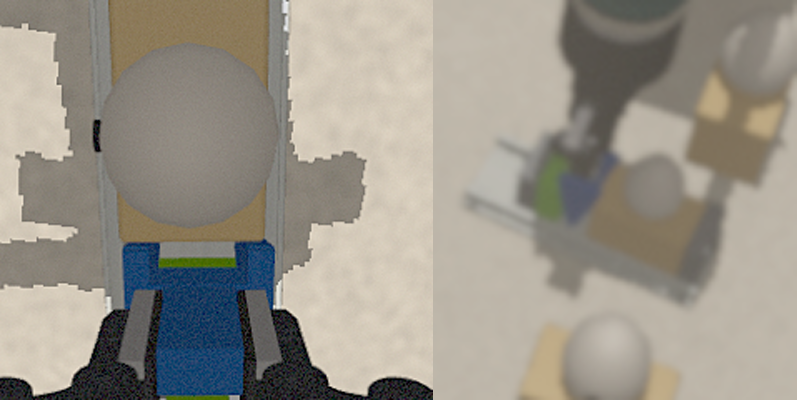

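The row is closed up: near stop, spacer, wedge and holder touch, and the holder is upright. The push reads 17–19 N and the wedge no longer sinks, so it has bitten. I'll hand in.

```bash
python3 -c "
from bench import order;print(order.hand_in())"
```

```text
the job is handed in; nothing more can be done
None
```

I handed the job in at about 16.6 s of the 64 s allowed, without a verdict back: one spacer and the wedge are in the gap, the holder is upright, and the arm still grips the wedge and presses it down with about 18 N.

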